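File the hanging colour plaques in their sample tins

TASK

First lift the lids off both sample tins and lay them knob up on the black mat. Then lift every colour plaque off its peg on the rack and stand it in a slot of the tin of its own colour, and when all are in, put each lid back on its own tin so that it sits home. Disturb nothing else on the bench.

Things in the scene. Friction and masses are not known exactly. Their poses are not given: they have to be found in the camera images.
- orange_tin: Loose open aluminium tin with orange band, 126 (x) x 88 (y) x 145 high, walls and floor 4, 0.9 kg; lid on it at first. Origin: centre of underside. A grey filler (top at 84) leaves two slots 28 wide in x, centred at x = +27 and -27, 80 long in y, open down to the floor; a plaque stands in a slot on its lower edge, faces towards +x and -x (two also fit in one slot).
- orange_lid: Loose lid of the orange tin: plate 130 (x) x 92 (y) x 6, below it a plug 110 x 72 x 6 (4 play all round in the tin mouth), on top orange block knob 50 (x) x 22 (y) x 32 high. 0.15 kg. Origin: centre of the plug's underside; plate from 6 to 12, knob from 12 to 44 above it. Seated: origin 139 above the tin's underside, x along the tin's x, either way round.
- orange_a: Orange moulded colour plaque; may be absent (None from the start). Upright plate 10 thick (x) x 56 wide (y) x 126 high, 60 g, white patch on one face. Origin: centre of its lower edge. A hole 28 wide, from 58 to 90 above the origin, hangs on a rack peg; grip the solid strip from 90 to 126 across its 10 thickness.
- orange_b: Orange moulded colour plaque; may be absent (None from the start). Upright plate 10 thick (x) x 56 wide (y) x 126 high, 60 g, white patch on one face. Origin: centre of its lower edge. A hole 28 wide, from 58 to 90 above the origin, hangs on a rack peg; grip the solid strip from 90 to 126 across its 10 thickness.
- green_tin: Loose open aluminium tin with green band, 126 (x) x 88 (y) x 145 high, walls and floor 4, 0.9 kg; lid on it at first. Origin: centre of underside. A grey filler (top at 84) leaves two slots 28 wide in x, centred at x = +27 and -27, 80 long in y, open down to the floor; a plaque stands in a slot on its lower edge, faces towards +x and -x (two also fit in one slot).
- green_lid: Loose lid of the green tin: plate 130 (x) x 92 (y) x 6, below it a plug 110 x 72 x 6 (4 play all round in the tin mouth), on top green block knob 50 (x) x 22 (y) x 32 high. 0.15 kg. Origin: centre of the plug's underside; plate from 6 to 12, knob from 12 to 44 above it. Seated: origin 139 above the tin's underside, x along the tin's x, either way round.
- green_a: Green moulded colour plaque; may be absent (None from the start). Upright plate 10 thick (x) x 56 wide (y) x 126 high, 60 g, white patch on one face. Origin: centre of its lower edge. A hole 28 wide, from 58 to 90 above the origin, hangs on a rack peg; grip the solid strip from 90 to 126 across its 10 thickness.
- green_b: Green moulded colour plaque; may be absent (None from the start). Upright plate 10 thick (x) x 56 wide (y) x 126 high, 60 g, white patch on one face. Origin: centre of its lower edge. A hole 28 wide, from 58 to 90 above the origin, hangs on a rack peg; grip the solid strip from 90 to 126 across its 10 thickness.
- rack: Fixed blue rack: bar along its y, 416 long, at height 150, posts at y = +200 and -200. Four steel pegs (8 thick) at y = -135, -45, +45, +135 point to its -x at height 150, 94 long, tips turned up to 166 high. A plaque hangs at about x = -45, its hole's upper edge on the peg (origin 64 high). Origin: centre of its foot under the bar.
- mat: Fixed black rubber mat 165 (x) x 250 (y) x 4 thick between the tins; room for the two lids side by side along its y. Origin: centre of its underside.
- spray_can: Bystander: upright blue and yellow spray can, 54 diameter, 170 high; origin at its base.
- insert: Bystander: steel mould insert 75 x 60 x 58 high; origin centre of its underside.
- housing: Bystander: low black moulded housing 35 (x) x 85 (y) x 28 high, lying in front of or below the rack; origin centre of its underside.
- screwdriver: Bystander: screwdriver lying on the bench at the right, along its x.
- cup: Bystander: yellow plastic cup 76 diameter, 85 high; origin at its base.
- wrench: Bystander: wrench 160 long lying along its x.
Mind the look-alikes: they are no part of the job. What is shaped like the orange_lid but turquoise is not meant.

How it is judged:
By the outcome, as a careful person would: the job done as asked, in the order asked, and still so for the second after the job is handed in, with the robot touching nothing.
Of orange_a, orange_b only 1 to 2 are there at a start; the rules pass over those that are not, and their reading is None.
Of green_a, green_b only 1 to 2 are there at a start; the rules pass over those that are not, and their reading is None.
At some moment in a run one of orange_tin, green_tin may be knocked a few centimetres aside while the robot is not near it.
It also fails if it takes over 210 s, if anything falls off the work surface, if the arm or the gripper's body presses on something with over 40 N, if the wrist force passes 120 N, or if a joint passes its speed limit or range.

ROBOT

A 6-joint arm with a two-finger parallel gripper is mounted at the origin on the work surface. World frame = base frame: x ahead of the robot, y to its left, z up, the work surface at z = 0. Lengths are in mm, angles in rad, forces in N, time in s.
With the tool pointing down it reaches from about 400 to 925 mm from the base axis. Payload 12.5 kg.
Tool frame: the origin (TCP) lies midway between the tips of the shut fingers; the grasp point (between the pads) lies 19 mm behind it; z points along the fingers, y is the line along which they close (so a half turn about z gives the same grasp; the last joint's range is limited). The gripper opens to 95 mm and grips with 3 to 60 N. Pads are 20 mm wide; open, the fingers measure 119 mm over their backs; the gripper's body (75 mm by 180 mm) begins 59 mm behind the grasp point.
Start: joints at [1.125, 0.491, 1.559, -0, 1.092, -0.106], TCP at [208.296, 589.287, 214.661] pointing down, gripper open.
Joint ranges: [-3.1, 3.1], [-0.84, 2.19], [0.05, 2.79], [-1.13, 4.28], [0.06, 2.93], [-2.69, 2.69]. Speed limits (rad/s): [2.22, 2.22, 2.79, 3.14, 3.14, 3.14].

INTERFACE

Orientations are given as [roll, pitch, yaw] about the fixed x, y, z axes, in that order (R = Rz(yaw) Ry(pitch) Rx(roll)).
In Python, from cell import env gives the robot as it stands.
- The arm moves only by the tool carry_out, never from a script. Its argument "series" is a list of rows, each a list of 4 numbers: the shift along the world's x, y, z normalised to -1 to 1, where 1 is 5 cm, then the turn about the world's z normalised to -1 to 1, where 1 is 6 degrees. In form: [[x, y, z, turn], ...]. A call has exactly 5 rows; each row shifts and turns the commanded pose from where the row before left it; what a row does not reach is not made up. A row lasts 1/10 s, in which the tool goes at most 50 mm and 8.59 degrees, less where a joint would pass 70% of its speed; a pose out of reach is approached as far as the arm can. A call with a number of a shift or a turn outside -1 to 1 is refused whole. A call with a gripper value outside its range is refused whole. "fingers" is the closure, from -1 (fully open) to 1 (shut), set as the call begins (left out, the last holds). The fingers move at their own pace and stop on an object; the grip force is fixed at half the most. Time passes only in rows, so rows that do not move let the fingers close, or fill a call up. It gives the time, the measured TCP pose, the force, the opening and the grip force at its end, in the units of the state.
- env.state(): the state, without advancing time (a new reading comes with each control period).
- env.read_camera(name): name is "scene" or "top" or "wrist"; returns the picture (420x560x3 uint8, red, green, blue); there is no depth.
- env.calibration(name): a dict with "K" (3x3 intrinsics, pixels), "pose" (4x4, takes a point from camera to world coordinates). Camera axes: x right, y down, z forward; pixel columns grow to the right and rows downward; lengths in mm; the calibration is good to about 2 mm. A picture is of the moment at which its call begins: read the wrist's pose just before it. calibration takes no time and is no camera call; for the wrist camera it gives the pose at the moment of the call.
- env.job_done(): hands the job in; it is judged then, once.
Trained networks look in the newest picture that a camera, given by its name, has taken for a name from the list of things; names that differ only in an ending like _2 or _b are one class to them, and where a whole thing is asked for, a point or a joint stands for the part that bears it (a point fixed in the world has none). Each returns a list of dicts, best first, with "conf" (0 to 1); they miss things now and then, are a little off and sometimes report something else, mostly with a low value. They report only what shows in the picture. A call takes as long as a camera call. They do not tell look-alikes from the thing itself.
- env.look_for(camera, label): "position" ([row, column] as shares, 0 to 1, of the picture: columns of its width, rows of its height, amid what is visible of it).
The state is a dict: "t": time; "joints": joint angles; "qvel": joint speeds; "tau": joint torques, N m; "eef_pos": TCP position; "tcp_rot": TCP orientation; "ft_force": force on the tool from outside, world axes, zero at the start; "moment": the same for the moment, N m; "opening": opening from 0.0 (shut) to 1.0 (fully open); "grip_force": force on a finger pad.
Only numpy, scipy, OpenCV 4.12 (cv2) and the standard library are available. Lean on these libraries where they do the work, as an engineer would, in place of code of your own. Each camera call takes 0.05 s, during which the arm holds its last target. There are 200 camera calls.

## Working session

There is one attempt and no reset: what is moved stays moved. The work goes in short steps, Python scripts to look and compute and a tool call to move; the robot and the scene stay as the last step left them, time stands still between calls to the robot, and variables do not carry over. Pictures are saved under pics/ and viewed, at most 14 in all, crops included, and the job is handed in when it is done.

Besides the shell and the picture viewer there is one more tool, called as name([rows], argument=value, ...), one row to a line, values as JSON. carry_out: Moves the arm, as the interface text tells. Its arguments: {"type":"object","properties":{"series":{"type":"array","items":{"type":"array","items":{"type":"number","minimum":-1,"maximum":1}}},"fingers":{"type":"number"}},"required":["series"]}

```bash
ls; mkdir -p pics; cat > h.py <<'E'
import numpy as np,cv2
from cell import env
def snap(c,name=None):
    cal=env.calibration(c); im=env.read_camera(c)
    if name: cv2.imwrite(f'pics/{name}.png',im[:,:,::-1])
    return im,cal
def ray(cal,u,v,z):
    K=np.array(cal['K']);T=np.array(cal['pose']);d=T[:3,:3]@np.linalg.solve(K,[u,v,1.]);o=T[:3,3]
    return o+d*(z-o[2])/d[2]
def proj(cal,p):
    K=np.array(cal['K']);T=np.array(cal['pose']);q=K@(T[:3,:3].T@(np.array(p,float)-T[:3,3]));return q[:2]/q[2]
E
python3 - <<'E'
from h import *
ims=[]
for c in ['scene','top']:
    im,cal=snap(c,c); print(c,np.round(cal['K'],1).tolist(),np.round(cal['pose'],2).tolist())
    for l in ['orange_tin','orange_lid','orange_a','green_tin','green_lid','green_a','rack','mat','housing']:
        print(l,[(round(d['position'][1]*560),round(d['position'][0]*420),round(d['conf'],2)) for d in env.look_for(c,l)])
s=env.state();print(s)
E
```

```text
pics
scene [[534.5, 0.0, 286.9], [0.0, 534.5, 215.2], [0.0, 0.0, 1.0]] [[0.46, 0.77, -0.44, 1218.47], [0.89, -0.4, 0.24, -410.69], [0.0, -0.5, -0.86, 1574.6], [0.0, 0.0, 0.0, 1.0]]
orange_tin [(211, 265, 0.66)]
orange_lid [(145, 235, 0.9), (203, 237, 0.6)]
orange_a [(281, 269, 0.67)]
green_tin [(361, 185, 0.93)]
green_lid [(365, 163, 0.85), (427, 199, 0.52)]
green_a [(311, 253, 0.74), (332, 240, 0.68), (366, 162, 0.24)]
rack [(328, 257, 0.92), (279, 230, 0.38), (201, 238, 0.17)]
mat [(279, 229, 0.64)]
housing []
top [[533.1, 0.0, 282.0], [0.0, 533.1, 217.6], [0.0, 0.0, 1.0]] [[0.03, -0.98, 0.2, 153.8], [-1.0, -0.03, 0.0, -7.57], [0.0, -0.2, -0.98, 1653.79], [0.0, 0.0, 0.0, 1.0]]
orange_tin [(360, 249, 0.94)]
orange_lid [(420, 294, 0.77), (378, 230, 0.76)]
orange_a [(317, 162, 0.85), (288, 164, 0.57), (259, 163, 0.35), (359, 248, 0.34)]
green_tin [(191, 240, 0.95)]
green_lid [(172, 225, 0.62)]
green_a [(286, 162, 0.66), (257, 167, 0.62)]
rack [(270, 151, 0.68)]
mat [(291, 236, 0.7)]
housing [(262, 190, 0.7)]
{'t': 1.0, 'joints': array([ 1.12540066e+00,  4.90891961e-01,  1.55889931e+00,  7.73579189e-06,
        1.09167842e+00, -1.05599183e-01]), 'qvel': array([-6.38617907e-04, -2.36787125e-04, -6.11726941e-04,  1.49957642e-03,
        1.60171170e-05,  2.81938649e-04]), 'tau': array([ 8.74309771e-04, -6.12456822e+01, -2.58451027e+01,  6.95108925e-02,
        4.42026719e-02,  1.53660602e-05]), 'eef_pos': array([208.29608893, 589.29391303, 214.66617835]), 'tcp_rot': array([3.14146965e+00, 6.13410728e-06, 2.80179260e+00]), 'ft_force': array([-0.32036352, -0.12469111, -0.06854703]), 'moment': array([-0.00218545, -0.00445782,  0.01353001]), 'grip_force': 0.0, 'opening': 0.9998762624116677}
```

```bash
python3 - <<'E'
import cv2
a=cv2.imread('pics/top.png');cv2.imwrite('pics/top2.png',cv2.resize(a[110:330,120:460],None,fx=2.3,fy=2.3,interpolation=cv2.INTER_CUBIC))
E
```

```text
(no output)
```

View pics/top2.png

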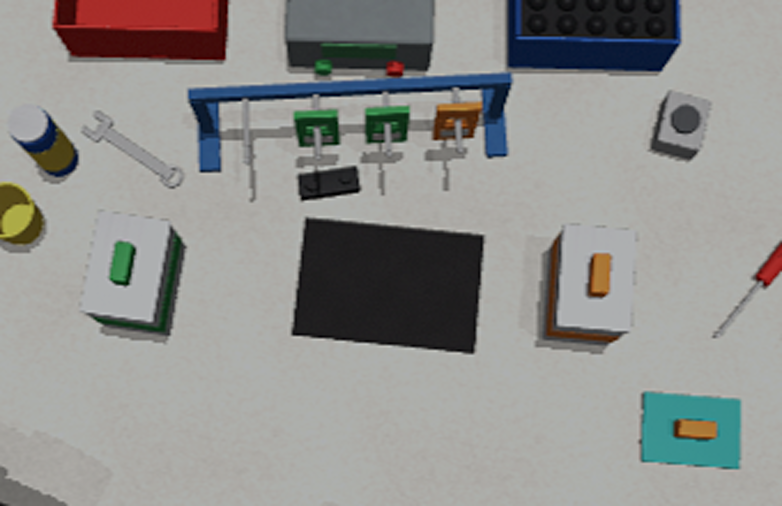

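View pics/scene.png

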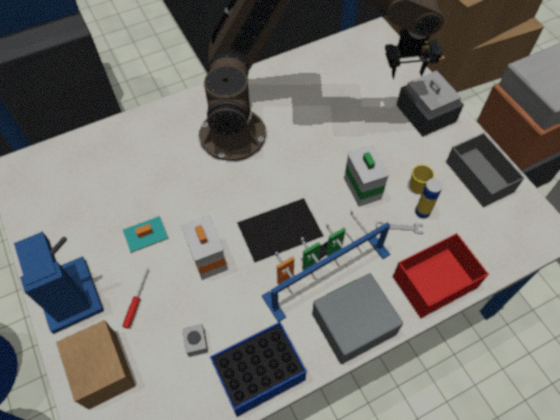

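```bash
python3 - <<'E'
from h import *
cal=env.calibration('top')
def P(c,z): return np.array([ray(cal,x/2.3+120,y/2.3+110,z)[:2] for x,y in c])
for n,c,z in [('green',[(102,212),(175,218),(158,322),(84,315)],151),('orange',[(563,224),(635,227),(630,332),(556,328)],151),('mat',[(305,218),(484,235),(474,352),(293,335)],4),('turq',[(643,392),(741,399),(740,468),(641,462)],10)]:
    p=P(c,z);e=(p[0]-p[3]+p[1]-p[2]);print(n,p.mean(0).round(1),'x-axis deg',round(np.degrees(np.arctan2(e[1],e[0])),1),[round(np.linalg.norm(p[i]-p[(i+1)%4])) for i in range(4)])
print('bar',P([(189,90),(510,75)],158).round(1),'pegtips z166',P([(252,196),(318,185),(382,192),(446,187)],0).round(1), P([(246,100),(316,97),(386,95),(455,91)],150).round(1))
print('plaque tops',P([(295,113),(339,111)],190).round(1),P([(366,109),(409,107)],190).round(1),P([(434,105),(478,105)],190).round(1))
w=env.calibration('wrist');print(np.round(w['K'],1).tolist(),np.round(w['pose'],3).tolist())
E
```

```text
green [432.4 295.6] x-axis deg -5.7 [92, 133, 92, 132]
orange [ 433.4 -285.6] x-axis deg -3.9 [91, 133, 91, 132]
mat [443.6 -29.8] x-axis deg -4.0 [248, 163, 246, 163]
turq [ 256.5 -435.9] x-axis deg -2.8 [131, 91, 131, 93]
bar [[ 662.2  233.5]
 [ 693.2 -177. ]] pegtips z166 [[ 564.   163. ]
 [ 582.1   72. ]
 [ 574.4  -17.3]
 [ 583.9 -106.2]] [[ 653.4  160.9]
 [ 659.8   71.3]
 [ 664.9  -18.5]
 [ 672.6 -107.2]]
plaque tops [[624.7  94.6]
 [628.8  39.9]] [[632.3   6.3]
 [636.3 -47.3]] [[ 639.8  -78.5]
 [ 641.2 -133.5]]
[[354.6, 0.0, 279.5], [0.0, 354.6, 206.6], [0.0, 0.0, 1.0]] [[0.332, 0.913, 0.239, 141.905], [0.943, -0.322, -0.083, 613.247], [0.001, 0.253, -0.968, 384.173], [0.0, 0.0, 0.0, 1.0]]
```

carry_out([
  [0.45, -0.59, 0.2, 0.23],
  [0.45, -0.59, 0.2, 0.23],
  [0.45, -0.59, 0.2, 0.23],
  [0.45, -0.59, 0.2, 0.23],
  [0.45, -0.59, 0.2, 0.23],
])

```text
t: 1.5
eef_pos: [321.4, 440.6, 265.2]
tcp_rot: [3.141, 0.0, 2.923]
ft_force: [0.3, 1.1, -0.2]
opening: 1.004
grip_force: 0.0
```

carry_out([
  [0.45, -0.59, 0.2, 0.23],
  [0.45, -0.59, 0.2, 0.23],
  [0.45, -0.59, 0.2, 0.23],
  [0.45, -0.59, 0.2, 0.23],
  [0.45, -0.59, 0.2, 0.23],
])

```text
t: 2.0
eef_pos: [434.0, 293.0, 315.3]
tcp_rot: [3.141, 0.0, 3.044]
ft_force: [-0.3, 0.4, -0.1]
opening: 1.0
grip_force: 0.0
```

carry_out([
  [0, 0, 0, 0],
  [0, 0, 0, 0],
  [0, 0, 0, 0],
  [0, 0, 0, 0],
  [0, 0, 0, 0],
])

```text
t: 2.5
eef_pos: [432.7, 295.0, 314.5]
tcp_rot: [-3.142, -0.0, 3.044]
ft_force: [-0.2, 0.2, -0.4]
opening: 1.0
grip_force: 0.0
```

```bash
python3 - <<'E'
from h import *
im,cal=snap('wrist','w1'); s=env.state(); print(s['eef_pos'],np.degrees(s['tcp_rot']),s['t'])
E
```

```text
[432.82901259 294.89657805 314.47845803] [-1.79997958e+02 -1.60507980e-02  1.74397573e+02] 2.55
```

View pics/w1.png

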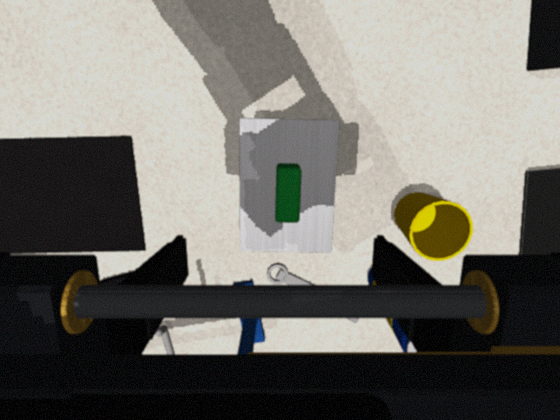

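```bash
cat >> h.py <<'E'
def rect(cal,c,z):
    p=np.array([ray(cal,x,y,z)[:2] for x,y in c]);r=cv2.minAreaRect(p.astype(np.float32));print('z',z,np.round(r[0],1),np.round(r[1],1),round(r[2],1),'mean',p.mean(0).round(1));return r
def hue(im,lo,hi,s=90,v=40):
    h=cv2.cvtColor(im,cv2.COLOR_RGB2HSV);return cv2.inRange(h,(lo,s,v),(hi,255,255))
def blobs(m,amin=150):
    m=cv2.morphologyEx(m,cv2.MORPH_OPEN,np.ones((3,3),np.uint8))
    return [c for c in cv2.findContours(m,0,1)[0] if cv2.contourArea(c)>amin]
E
python3 - <<'E'
from h import *
cal=env.calibration('wrist');im=cv2.imread('pics/w1.png')[:,:,::-1]
rect(cal,[(240,118),(336,120),(332,252),(239,250)],151)
for c in blobs(hue(im,45,80)): print(cv2.boundingRect(c));rect(cal,c[:,0],183);rect(cal,c[:,0],167)
E
```

```text
z 151 [431.9 303.4] [ 93.4 128.7] 83.1 mean [431.9 302.8]
(276, 164, 25, 58)
z 183 [429.7 303.3] [20.7 50.7] 84.3 mean [429.4 303.1]
z 167 [433.3 303.4] [21.8 53.4] 84.3 mean [432.9 303.2]
```

```bash
python3 - <<'E'
from h import *
cal=env.calibration('top')
import os
im0=cv2.imread('pics/top.png')[:,:,::-1]
for im in (im0,snap('top','top3')[0]):
  for lo,hi in ((45,80),(8,18)):
    for c in blobs(hue(im,lo,hi),60):
        b=cv2.boundingRect(c)
        if b[1]>200: print(lo,b); rect(cal,c[:,0],175)
  cv2.imwrite('pics/x.png',0*im)
E
```

```text
45 (168, 215, 10, 18)
z 175 [433.9 302.3] [21.6 50.1] 83.7 mean [433.6 302.5]
8 (413, 292, 18, 9)
z 175 [ 248.5 -395.6] [47.1 21.2] 86.7 mean [ 248.4 -396.1]
8 (376, 220, 9, 19)
z 175 [ 433.6 -283.7] [22.6 52.6] 89.2 mean [ 433.6 -284.2]
8 (413, 293, 18, 8)
z 175 [ 247.6 -395.7] [19.1 47.7] 1.4 mean [ 248.1 -395.8]
8 (376, 220, 9, 19)
z 175 [ 433.6 -283.7] [22.6 52.6] 89.2 mean [ 433.6 -284.2]
```

carry_out([
  [-0.03, 0.16, -0.6, 0],
  [0, 0, -0.8, 0],
  [0, 0, -0.8, 0],
  [0, 0, -0.6, 0],
  [0, 0, -0.4, 0],
])

```text
t: 3.1
eef_pos: [431.0, 302.2, 152.5]
tcp_rot: [-3.14, -0.002, 3.043]
ft_force: [-0.6, -0.1, 0.3]
opening: 0.998
grip_force: 0.0
```

carry_out([
  [0, 0, 0, 0],
  [0, 0, 0, 0],
  [0, 0, 0, 0],
  [0, 0, 0, 0],
  [0, 0, 0, 0],
], fingers=1)

```text
t: 3.6
eef_pos: [432.0, 302.4, 155.5]
tcp_rot: [3.141, 0.001, 3.043]
ft_force: [0.4, 0.3, 0.4]
opening: 0.638
grip_force: 0.0
```

carry_out([
  [0, 0, 0, 0],
  [0, 0, 0, 0],
  [0, 0, 0, 0],
  [0, 0, 0, 0],
  [0, 0, 0, 0],
])

```text
t: 4.1
eef_pos: [431.8, 302.3, 154.6]
tcp_rot: [3.142, -0.0, 3.043]
ft_force: [-1.6, 0.4, 1.2]
opening: 0.233
grip_force: 29.9
```

carry_out([
  [0, 0, 0.3, 0],
  [0, 0, 0.6, 0],
  [0, 0, 0.6, 0],
  [0, 0, 0.4, 0],
  [0, -0.4, 0, 0.28],
])

```text
t: 4.6
eef_pos: [432.6, 283.6, 252.1]
tcp_rot: [3.139, 0.004, 3.074]
ft_force: [0.2, -1.1, -1.4]
opening: 0.225
grip_force: 29.9
```

carry_out([
  [0.08, -1, 0, 0],
  [0.08, -1, 0, 0],
  [0.08, -1, 0, 0],
  [0.08, -1, 0, 0],
  [0, -0.6, 0, 0],
])

```text
t: 5.1
eef_pos: [447.6, 50.2, 249.7]
tcp_rot: [-3.141, 0.0, 3.071]
ft_force: [1.4, 0.8, -1.6]
opening: 0.229
grip_force: 29.9
```

carry_out([
  [0, -0.48, 0, 0],
  [0, 0, -1, 0],
  [0, 0, -1, 0],
  [0, 0, -1, 0],
  [0, 0, -0.8, 0],
])

```text
t: 5.6
eef_pos: [447.1, 28.8, 57.6]
tcp_rot: [3.141, -0.001, 3.072]
ft_force: [1.1, -0.5, -2.0]
opening: 0.231
grip_force: 29.9
```

carry_out([
  [0, 0, -0.4, 0],
  [0, 0, -0.2, 0],
  [0, 0, 0, 0],
  [0, 0, 0, 0],
  [0, 0, 0, 0],
])

```text
t: 6.1
eef_pos: [448.4, 28.9, 30.8]
tcp_rot: [3.142, 0.002, 3.072]
ft_force: [-0.6, -0.6, -1.5]
opening: 0.23
grip_force: 29.9
```

carry_out([
  [0, 0, -0.1, 0],
  [0, 0, -0.09, 0],
  [0, 0, 0, 0],
  [0, 0, 0, 0],
  [0, 0, 0, 0],
])

```text
t: 6.6
eef_pos: [447.8, 28.9, 20.2]
tcp_rot: [3.142, 0.0, 3.072]
ft_force: [-0.3, 0.4, -1.0]
opening: 0.229
grip_force: 29.9
```

carry_out([
  [0, 0, -0.01, 0],
  [0, 0, 0, 0],
  [0, 0, 0, 0],
  [0, 0, 0, 0],
  [0, 0, 0, 0],
], fingers=-1)

```text
t: 7.1
eef_pos: [447.8, 28.9, 19.7]
tcp_rot: [3.141, 0.0, 3.072]
ft_force: [0.2, -0.1, 1.2]
opening: 0.594
grip_force: 0.0
```

carry_out([
  [0, 0, 0.3, 0],
  [0, 0, 0.8, 0],
  [0, 0, 1, 0],
  [0, 0, 1, 0],
  [0, 0, 1, 0],
])

```text
t: 7.6
eef_pos: [447.2, 29.0, 226.8]
tcp_rot: [3.142, -0.0, 3.072]
ft_force: [1.0, -0.4, -0.7]
opening: 0.98
grip_force: 0.0
```

carry_out([
  [-0.05, -1, 0.9, 0],
  [-0.05, -1, 0.9, 0],
  [-0.05, -1, 0, 0],
  [-0.05, -1, 0, 0],
  [-0.05, -1, 0, 0],
])

```text
t: 8.1
eef_pos: [435.9, -196.9, 291.9]
tcp_rot: [-3.141, 0.001, 3.072]
ft_force: [1.5, -0.2, 0.0]
opening: 1.002
grip_force: 0.0
```

carry_out([
  [-0.03, -0.8, 0, 0],
  [0, -0.46, 0, 0],
  [0, 0, 0, 0],
  [0, 0, 0, 0],
  [0, 0, 0, 0],
])

```text
t: 8.6
eef_pos: [435.0, -257.2, 291.5]
tcp_rot: [3.141, -0.0, 3.073]
ft_force: [1.1, -0.3, -0.2]
opening: 0.999
grip_force: 0.0
```

```bash
python3 - <<'E'
from h import *
im,cal=snap('wrist','w2'); s=env.state(); print(s['eef_pos'],np.degrees(s['tcp_rot']),s['t'])
for c in blobs(hue(im,5,20)): print(cv2.boundingRect(c));rect(cal,c[:,0],183);rect(cal,c[:,0],167)
E
```

```text
[ 435.08579831 -257.14158216  291.61867652] [1.79987663e+02 9.99066391e-04 1.76075052e+02] 8.65
(386, 326, 31, 28)
z 183 [ 570.1 -158.1] [38. 18.] 29.0 mean [ 569.8 -157.5]
z 167 [ 581.9 -152.7] [40.2 19. ] 29.0 mean [ 581.6 -152.1]
(230, 168, 30, 64)
z 183 [ 430.1 -284.1] [23.  52.3] 86.0 mean [ 429.8 -284. ]
z 167 [ 433.8 -285.9] [24.3 55.3] 86.0 mean [ 433.5 -285.8]
(80, 11, 57, 27)
z 183 [ 294.6 -369.7] [39.1 16.9] 86.1 mean [ 294.5 -369.8]
z 167 [ 290.5 -376.5] [41.3 17.9] 86.1 mean [ 290.4 -376.5]
```

View pics/w2.png

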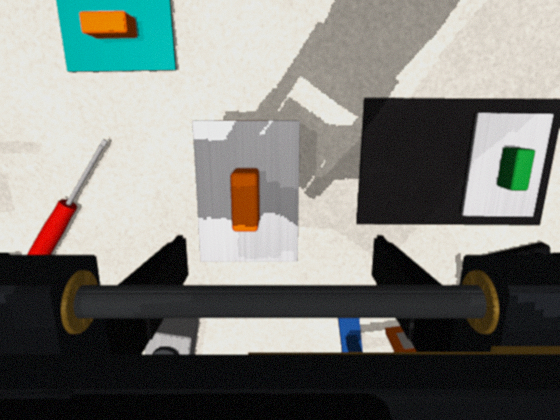

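carry_out([
  [-0.05, -0.55, -0.4, 0],
  [0, 0, -0.8, 0],
  [0, 0, -0.8, 0],
  [0, 0, -0.53, 0],
  [0, 0, -0.2, 0],
])

```text
t: 9.15
eef_pos: [432.0, -284.2, 153.0]
tcp_rot: [3.139, -0.003, 3.073]
ft_force: [-0.4, 0.1, 1.2]
opening: 1.001
grip_force: 0.0
```

carry_out([
  [0, 0, 0, 0],
  [0, 0, 0, 0],
  [0, 0, 0, 0],
  [0, 0, 0, 0],
  [0, 0, 0, 0],
], fingers=1)

```text
t: 9.65
eef_pos: [432.7, -285.8, 155.8]
tcp_rot: [-3.141, 0.001, 3.072]
ft_force: [0.9, 0.0, -0.9]
opening: 0.638
grip_force: 0.0
```

carry_out([
  [0, 0, 0, 0],
  [0, 0, 0, 0],
  [0, 0, 0, 0],
  [0, 0, 0, 0],
  [0, 0, 0, 0],
])

```text
t: 10.15
eef_pos: [432.5, -285.7, 155.0]
tcp_rot: [3.141, -0.0, 3.072]
ft_force: [-1.5, -0.7, 0.2]
opening: 0.233
grip_force: 30.0
```

carry_out([
  [0, 0, 0.3, 0],
  [0, 0, 0.6, 0],
  [0, 0, 0.6, 0],
  [0, 0, 0.4, 0],
  [0, 0, 0, 0],
])

```text
t: 10.65
eef_pos: [433.2, -286.2, 252.2]
tcp_rot: [-3.139, 0.003, 3.072]
ft_force: [-0.4, 0.0, -2.3]
opening: 0.23
grip_force: 30.0
```

carry_out([
  [0.04, 0.6, 0, 0],
  [0.05, 1, 0, 0],
  [0.05, 1, 0, 0],
  [0, 0.9, 0, 0],
  [0, 0.46, 0, 0],
])

```text
t: 11.15
eef_pos: [438.5, -84.9, 248.8]
tcp_rot: [3.141, -0.002, 3.074]
ft_force: [-1.2, 0.1, -1.6]
opening: 0.233
grip_force: 30.0
```

carry_out([
  [0, 0, -0.7, 0],
  [0, 0, -1, 0],
  [0, 0, -1, 0],
  [0, 0, -0.8, 0],
  [0, 0, -0.5, 0],
])

```text
t: 11.65
eef_pos: [437.7, -87.1, 46.6]
tcp_rot: [3.14, -0.004, 3.072]
ft_force: [-0.2, 0.2, -1.1]
opening: 0.229
grip_force: 30.0
```

carry_out([
  [0, 0, -0.3, 0],
  [0, 0, -0.1, 0],
  [0, 0, 0, 0],
  [0, 0, 0, 0],
  [0, 0, 0, 0],
])

```text
t: 12.15
eef_pos: [439.8, -87.9, 30.8]
tcp_rot: [-3.141, 0.001, 3.072]
ft_force: [0.2, 0.6, -1.0]
opening: 0.23
grip_force: 30.0
```

carry_out([
  [0, 0, -0.12, 0],
  [0, 0, -0.1, 0],
  [0, 0, 0, 0],
  [0, 0, 0, 0],
  [0, 0, -0.01, 0],
])

```text
t: 12.65
eef_pos: [439.9, -87.9, 18.9]
tcp_rot: [-3.141, 0.001, 3.072]
ft_force: [-2.2, 1.0, 21.6]
opening: 0.229
grip_force: 30.0
```

carry_out([
  [0, 0, 0, 0],
  [0, 0, 0, 0],
  [0, 0, 0, 0],
  [0, 0, 0, 0],
  [0, 0, 0, 0],
], fingers=-0.3)

```text
t: 13.15
eef_pos: [439.5, -87.8, 18.4]
tcp_rot: [3.141, -0.0, 3.072]
ft_force: [0.2, -0.5, 0.5]
opening: 0.595
grip_force: 0.0
```

carry_out([
  [0, 0, 0.3, 0],
  [0, 0, 0.8, 0],
  [0, 0, 1, 0],
  [0, 0, 1, 0],
  [0, 0, 1, 0],
])

```text
t: 13.65
eef_pos: [439.0, -87.6, 225.6]
tcp_rot: [3.141, -0.0, 3.072]
ft_force: [0.4, -0.1, -1.1]
opening: 0.65
grip_force: 0.0
```

carry_out([
  [0, 0, 1, -1],
  [0, 0, 0.8, -1],
  [0.3, 0.3, 0.3, -1],
  [0.3, 0.3, 0, -1],
  [0.3, 0.3, 0, -1],
])

```text
t: 14.15
eef_pos: [484.9, -42.3, 329.2]
tcp_rot: [3.141, 0.001, 2.544]
ft_force: [1.0, 0.1, -0.1]
opening: 0.65
grip_force: 0.0
```

carry_out([
  [0.4, 0.3, 0, -1],
  [0.4, 0.3, 0, -1],
  [0.4, 0.3, 0, -1],
  [0.4, 0.3, 0, -1],
  [0.4, 0.3, 0, -1],
])

```text
t: 14.65
eef_pos: [585.1, 32.9, 328.2]
tcp_rot: [-3.141, -0.0, 2.02]
ft_force: [0.0, -0.5, 0.4]
opening: 0.651
grip_force: 0.0
```

carry_out([
  [0.4, 0.3, 0, -1],
  [0.4, 0.3, 0, -1],
  [0, 0, 0, -1],
  [0, 0, 0, -0.6],
  [0, 0, 0, 0],
])

```text
t: 15.15
eef_pos: [624.5, 62.4, 328.1]
tcp_rot: [-3.141, -0.0, 1.647]
ft_force: [0.0, -1.1, 0.6]
opening: 0.649
grip_force: 0.0
```

```bash
python3 - <<'E'
from h import *
im,cal=snap('wrist','w3'); s=env.state(); print(s['eef_pos'],np.degrees(s['tcp_rot']),s['t'])
im,cal=snap('top','t3')
E
```

```text
[624.4249588   62.22943914 328.23173679] [-1.79973399e+02 -9.80926710e-04  9.44997414e+01] 15.2
```

View pics/w3.png

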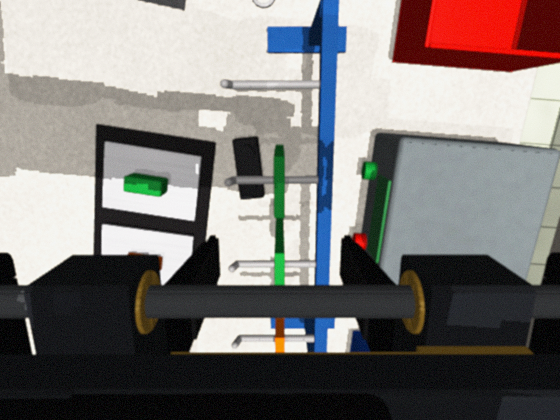

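```bash
python3 - <<'E'
from h import *
cal=env.calibration('wrist')
im=cv2.imread('pics/w3.png')[:,:,::-1]
for c in blobs(hue(im,45,80),60):
    b=cv2.boundingRect(c)
    if 255<b[0]<300: print(b);rect(cal,c[:,0],190)
print('pegs',[ray(cal,u,v,154)[:2].round(1) for u,v in [(285,84),(279,180),(279,265),(279,340)]])
print('bar',[ray(cal,u,v,160)[:2].round(1) for u,v in [(317,80),(334,80),(317,230),(333,230),(314,330)]])
print('tips',[ray(cal,u,v,166)[:2].round(1) for u,v in [(226,84),(230,181),(235,266),(238,342)]])
print('orange',[ray(cal,u,v,190)[:2].round(1) for u,v in [(275,320),(285,320)]])
c=env.calibration('top')
print('mid check',proj(c,[626,70,190])*1)
E
```

```text
(274, 145, 11, 141)
z 190 [626.4  42.1] [  9.5 131.7] 4.4 mean [625.9  43.6]
pegs [array([622.2, 160.5]), array([623.8,  70.9]), array([631., -19.]), array([ 638.2, -108.6])]
bar [array([650.6, 165.8]), array([665.9, 167. ]), array([665.7,  24.4]), array([681.7,  25.7]), array([674.6, -89. ])]
tips [array([569.9, 155.4]), array([577.4,  68.4]), array([586.3, -18.3]), array([ 593.8, -106.1])]
orange [array([630.5, -61.2]), array([640.2, -60.5])]
mid check [256.86578359 158.9266021 ]
```

carry_out([
  [0, 0.16, -0.3, 0],
  [0, 0, -0.6, 0],
  [0, 0, -0.4, 0],
  [0, 0, 0, 0],
  [0, 0, 0, 0],
], fingers=0.3)

```text
t: 15.75
eef_pos: [624.7, 70.1, 264.2]
tcp_rot: [3.141, 0.0, 1.649]
ft_force: [-0.7, -0.4, 0.1]
opening: 0.357
grip_force: 0.0
```

carry_out([
  [0, 0, -0.6, 0],
  [0, 0, -0.6, 0],
  [0, 0, -0.5, 0],
  [0, 0, -0.36, 0],
  [0, 0, 0, 0],
])

```text
t: 16.25
eef_pos: [624.3, 70.1, 159.7]
tcp_rot: [-3.14, -0.0, 1.648]
ft_force: [0.1, -0.3, 0.8]
opening: 0.352
grip_force: 0.0
```

carry_out([
  [0, 0, 0, 0],
  [0, 0, 0, 0],
  [0, 0, 0, 0],
  [0, 0, 0, 0],
  [0, 0, 0, 0],
], fingers=1)

```text
t: 16.75
eef_pos: [624.9, 70.2, 161.4]
tcp_rot: [3.14, 0.0, 1.648]
ft_force: [-1.0, -0.1, 5.2]
opening: 0.103
grip_force: 30.0
```

carry_out([
  [0, 0, 0, 0],
  [0, 0, 0, 0],
  [0, 0, 0, 0],
  [0, 0, 0, 0],
  [0, 0, 0, 0],
])

```text
t: 17.25
eef_pos: [624.9, 70.2, 161.4]
tcp_rot: [3.14, 0.0, 1.648]
ft_force: [-1.5, -0.6, 5.9]
opening: 0.1
grip_force: 30.0
```

carry_out([
  [0, 0, 0.1, 0],
  [0, 0, 0.15, 0],
  [0, 0, 0.12, 0],
  [0, 0, 0, 0],
  [0, 0, 0, 0],
])

```text
t: 17.75
eef_pos: [624.5, 70.2, 179.2]
tcp_rot: [3.141, 0.0, 1.648]
ft_force: [-1.1, -0.1, -1.5]
opening: 0.104
grip_force: 30.0
```

carry_out([
  [-0.3, -0.02, 0, 0],
  [-0.4, -0.03, 0, 0],
  [-0.4, -0.03, 0, 0],
  [-0.4, -0.03, 0, 0],
  [-0.3, -0.02, 0, 0],
])

```text
t: 18.25
eef_pos: [533.2, 63.7, 178.8]
tcp_rot: [-3.141, -0.0, 1.648]
ft_force: [0.4, 0.8, -1.3]
opening: 0.107
grip_force: 30.0
```

carry_out([
  [0, 0, 0, 0],
  [0, 0, 0.6, 0],
  [0, 0, 1, 0],
  [0, 0, 1, 0],
  [0, 0, 0, 0],
])

```text
t: 18.75
eef_pos: [537.1, 63.8, 315.2]
tcp_rot: [3.131, 0.001, 1.648]
ft_force: [-0.9, -0.7, -1.6]
opening: 0.105
grip_force: 30.0
```

```bash
python3 - <<'E'
from h import *
s=env.state(); print(s['eef_pos'],np.degrees(s['tcp_rot']),s['t'],s['opening'])
im,cal=snap('top','t4')
cv2.imwrite('pics/t4c.png',cv2.resize(im[110:330,120:460,::-1],None,fx=2.3,fy=2.3,interpolation=cv2.INTER_CUBIC))
E
```

```text
[537.08415912  63.76920103 315.19590568] [1.79394436e+02 4.85679248e-02 9.44141713e+01] 18.75 0.10455937018426296
```

View pics/t4c.png

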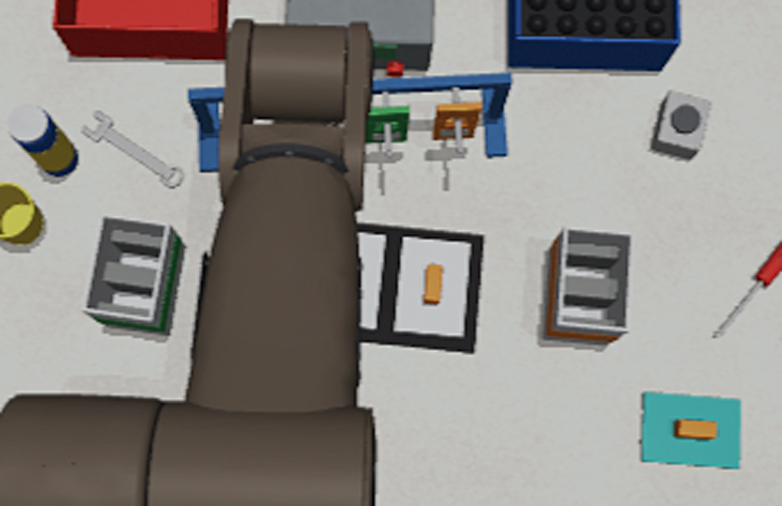

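carry_out([
  [-0.4, 0.7, 0, -0.35],
  [-0.4, 0.7, 0, -0.35],
  [-0.5, 0.8, 0, -0.35],
  [-0.4, 0.7, 0, -0.35],
  [-0.4, 0.6, 0, -0.28],
])

```text
t: 19.3
eef_pos: [428.5, 240.2, 307.5]
tcp_rot: [-3.14, 0.001, 1.471]
ft_force: [1.2, 0.0, -1.1]
opening: 0.107
grip_force: 30.0
```

carry_out([
  [0, 0, 0, 0],
  [0, 0, 0, 0],
  [0, 0, 0, 0],
  [0, 0, 0, 0],
  [0, 0, 0, 0],
])

```text
t: 19.8
eef_pos: [430.0, 238.0, 308.8]
tcp_rot: [-3.141, 0.0, 1.471]
ft_force: [-0.2, -0.2, -0.4]
opening: 0.104
grip_force: 30.0
```

```bash
python3 - <<'E'
from h import *
im,cal=snap('wrist','w4'); s=env.state(); print(s['eef_pos'],np.degrees(s['tcp_rot']),s['t'])
E
```

```text
[429.93840377 238.11475096 308.84461336] [-1.79993746e+02  9.51281310e-03  8.42654278e+01] 19.85
```

View pics/w4.png

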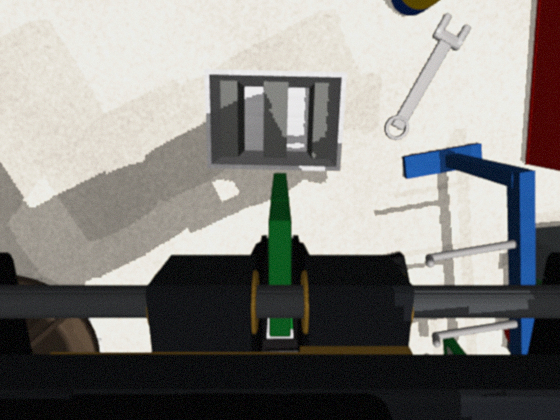

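```bash
python3 - <<'E'
from h import *
cal=env.calibration('wrist')
rect(cal,[(209,73),(347,76),(340,170),(211,167)],145)
im=cv2.imread('pics/w4.png');cv2.imwrite('pics/w4c.png',cv2.resize(im[60:185,195:360],None,fx=4.5,fy=4.5,interpolation=cv2.INTER_CUBIC))
T=np.array([[np.cos(np.radians(-5.7)),-np.sin(np.radians(-5.7))],[np.sin(np.radians(-5.7)),np.cos(np.radians(-5.7))]])
for u in (-63,63):
  for v in (-44,44): print(proj(cal,[*(T@[u,v]+[432,302.5]),145]).round(1))
for u in (-41,-13,13,41): print(u,proj(cal,[*(T@[u,0]+[432,302.5]),84]).round(1))
E
```

```text
z 145 [434.4 301.7] [ 83.9 122.6] 83.0 mean [434.3 301.6]
[207.8 170. ]
[202.7  71. ]
[341.  170.1]
[345.4  71.1]
-41 [237.1 121.1]
-13 [263.  121.1]
13 [287.  121.1]
41 [312.9 121.1]
```

View pics/w4c.png

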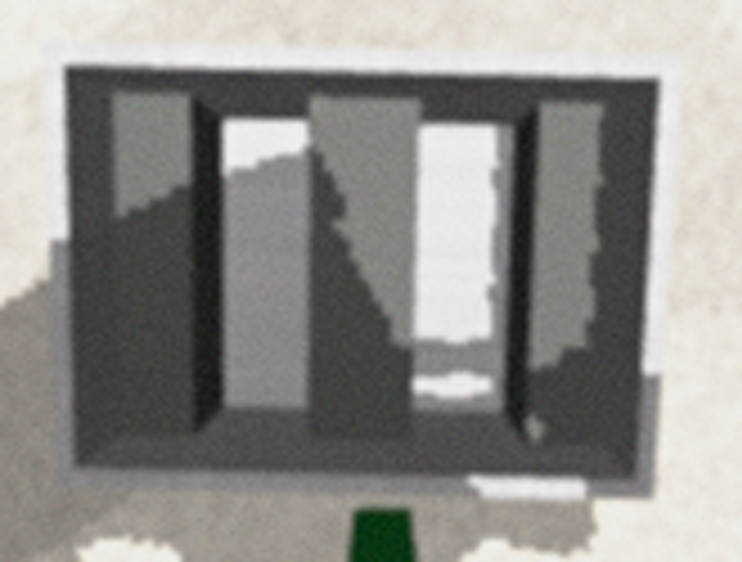

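```bash
python3 - <<'E'
from h import *
cal=env.calibration('wrist')
print(ray(cal,280,174,211.4), proj(cal,[430,238+28,211.4]),proj(cal,[430,238+28,211.4+126]))
print(proj(cal,[430,238+28,0]), proj(cal,[430,238+28,309]))
im=cv2.imread('pics/w4.png')[:,:,::-1]
for c in blobs(hue(im,45,80),60): print(cv2.boundingRect(c))
E
```

```text
[433.49641749 265.29443939 211.4       ] [275.32659182 173.53494038] [272.07353437 222.39236209]
[277.02321527 148.05348223] [273.20303088 205.42854019]
(444, 339, 19, 15)
(270, 318, 24, 18)
(268, 174, 24, 112)
```

carry_out([
  [0.15, 0.3, 0, -0.13],
  [0.2, 0.5, 0, 0],
  [0.22, 0.42, 0, 0],
  [0, 0, -0.5, 0],
  [0, 0, -0.6, 0],
])

```text
t: 20.35
eef_pos: [458.8, 300.1, 253.8]
tcp_rot: [3.14, -0.001, 1.458]
ft_force: [0.4, 0.2, -0.7]
opening: 0.1
grip_force: 30.0
```

carry_out([
  [0, 0, -0.5, 0],
  [0, 0, -0.5, 0],
  [0, 0, -0.5, 0],
  [0, 0, -0.3, 0],
  [0, 0, 0, 0],
])

```text
t: 20.85
eef_pos: [457.5, 299.0, 162.2]
tcp_rot: [-3.139, 0.002, 1.458]
ft_force: [-0.0, -0.6, -0.2]
opening: 0.103
grip_force: 30.0
```

carry_out([
  [0, 0, -0.3, 0],
  [0, 0, -0.3, 0],
  [0, 0, -0.25, 0],
  [0, 0, 0, 0],
  [0, 0, 0, 0],
])

```text
t: 21.35
eef_pos: [458.4, 299.8, 122.0]
tcp_rot: [3.141, -0.0, 1.458]
ft_force: [0.1, -1.4, -0.4]
opening: 0.103
grip_force: 30.0
```

carry_out([
  [0, 0, -0.2, 0],
  [0, 0, -0.16, 0],
  [0, 0, 0, 0],
  [0, 0, 0, 0],
  [0, 0, 0, 0],
])

```text
t: 21.85
eef_pos: [458.1, 299.8, 103.7]
tcp_rot: [3.141, -0.0, 1.458]
ft_force: [0.6, -0.4, -0.2]
opening: 0.102
grip_force: 30.0
```

carry_out([
  [0, 0, 0, 0],
  [0, 0, 0, 0],
  [0, 0, 0, 0],
  [0, 0, 0, 0],
  [0, 0, 0, 0],
], fingers=0.4)

```text
t: 22.35
eef_pos: [458.0, 299.7, 103.6]
tcp_rot: [3.141, -0.0, 1.458]
ft_force: [-0.1, -0.0, 0.5]
opening: 0.3
grip_force: 0.0
```

carry_out([
  [0, 0, 0.2, 0],
  [0, 0, 0.6, 0],
  [0, 0, 0.8, 0],
  [0, 0, 0.8, 0],
  [0, 0, 1, 0],
])

```text
t: 22.85
eef_pos: [457.3, 299.4, 275.1]
tcp_rot: [-3.14, 0.001, 1.458]
ft_force: [1.0, 0.4, -0.0]
opening: 0.303
grip_force: 0.0
```

carry_out([
  [0.43, -0.8, 0, 0.23],
  [0.43, -0.8, 0, 0.23],
  [0.43, -0.8, 0, 0.23],
  [0.43, -0.8, 0, 0.23],
  [0.43, -0.8, 0, 0.23],
])

```text
t: 23.35
eef_pos: [566.0, 98.0, 274.5]
tcp_rot: [3.141, -0.0, 1.58]
ft_force: [0.1, -0.6, 0.4]
opening: 0.302
grip_force: 0.0
```

carry_out([
  [0.43, -0.8, 0, 0.23],
  [0.43, -0.8, 0, 0.23],
  [0.43, -0.77, 0, 0.23],
  [0, 0, 0, 0],
  [0, 0, 0, 0],
])

```text
t: 23.85
eef_pos: [629.9, -19.5, 273.7]
tcp_rot: [-3.141, -0.0, 1.649]
ft_force: [0.0, 1.2, -0.1]
opening: 0.301
grip_force: 0.0
```

carry_out([
  [0, 0, 0, 0],
  [0, 0, -0.3, 0],
  [0, 0, -0.3, 0],
  [0, 0, 0, 0],
  [0, 0, 0, 0],
])

```text
t: 24.35
eef_pos: [629.9, -17.8, 244.2]
tcp_rot: [3.141, 0.0, 1.652]
ft_force: [-0.6, 0.2, 0.1]
opening: 0.3
grip_force: 0.0
```

```bash
python3 - <<'E'
from h import *
s=env.state(); print(s['eef_pos'],np.degrees(s['tcp_rot']),s['t'],s['opening'])
im,cal=snap('top','t5')
cv2.imwrite('pics/t5c.png',cv2.resize(im[110:330,120:460,::-1],None,fx=2.3,fy=2.3,interpolation=cv2.INTER_CUBIC))
E
```

```text
[629.87431438 -17.83251705 244.22222527] [1.79981935e+02 9.08961619e-04 9.46583469e+01] 24.35 0.2999279540705378
```

View pics/t5c.png

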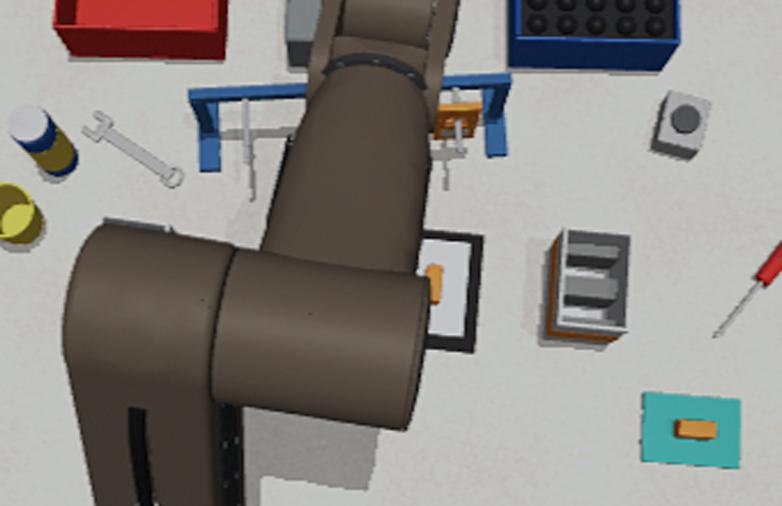

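carry_out([
  [0.02, 0, -0.4, 0],
  [0, 0, -0.5, 0],
  [0, 0, -0.5, 0],
  [0, 0, -0.28, 0],
  [0, 0, 0, 0],
])

```text
t: 24.9
eef_pos: [630.6, -18.6, 158.5]
tcp_rot: [-3.14, -0.0, 1.651]
ft_force: [-0.2, 0.4, 0.0]
opening: 0.301
grip_force: 0.0
```

carry_out([
  [0, 0, 0, 0],
  [0, 0, 0, 0],
  [0, 0, 0, 0],
  [0, 0, 0, 0],
  [0, 0, 0, 0],
], fingers=1)

```text
t: 25.4
eef_pos: [631.4, -18.8, 160.5]
tcp_rot: [3.14, 0.0, 1.651]
ft_force: [-1.6, 0.6, 6.4]
opening: 0.102
grip_force: 30.0
```

carry_out([
  [0, 0, 0, 0],
  [0, 0, 0, 0],
  [0, 0, 0, 0],
  [0, 0, 0, 0],
  [0, 0, 0, 0],
])

```text
t: 25.9
eef_pos: [631.4, -18.8, 160.4]
tcp_rot: [3.14, 0.0, 1.651]
ft_force: [-1.1, -0.5, 5.7]
opening: 0.103
grip_force: 30.0
```

carry_out([
  [0, 0, 0.1, 0],
  [0, 0, 0.14, 0],
  [0, 0, 0.12, 0],
  [0, 0, 0, 0],
  [0, 0, 0, 0],
])

```text
t: 26.4
eef_pos: [631.1, -18.8, 177.7]
tcp_rot: [3.141, 0.0, 1.651]
ft_force: [-0.0, 0.2, -1.2]
opening: 0.104
grip_force: 30.0
```

carry_out([
  [-0.3, -0.02, 0, 0],
  [-0.4, -0.03, 0, 0],
  [-0.4, -0.03, 0, 0],
  [-0.4, -0.03, 0, 0],
  [-0.3, -0.02, 0, 0],
])

```text
t: 26.9
eef_pos: [539.8, -25.3, 177.3]
tcp_rot: [-3.141, -0.0, 1.651]
ft_force: [0.5, 0.3, 0.5]
opening: 0.101
grip_force: 30.0
```

carry_out([
  [0, 0, 0, 0],
  [0, 0, 0.6, 0],
  [0, 0, 1, 0],
  [0, 0, 1, 0],
  [-0.3, 0.6, 0.1, -0.3],
])

```text
t: 27.4
eef_pos: [529.3, 3.1, 317.9]
tcp_rot: [3.132, 0.002, 1.617]
ft_force: [-0.6, 0.5, -1.5]
opening: 0.099
grip_force: 30.0
```

carry_out([
  [-0.5, 1, 0, -0.3],
  [-0.5, 1, 0, -0.3],
  [-0.4, 1, 0, -0.3],
  [-0.4, 0.9, 0, -0.3],
  [-0.2, 0.7, 0, -0.3],
])

```text
t: 27.9
eef_pos: [431.7, 222.9, 312.8]
tcp_rot: [3.141, -0.0, 1.462]
ft_force: [0.6, -0.3, -0.4]
opening: 0.102
grip_force: 30.0
```

carry_out([
  [0, 0.1, 0, 0],
  [0, 0, 0, 0],
  [0, 0, 0, 0],
  [0, 0, 0, 0],
  [0, 0, 0, 0],
])

```text
t: 28.4
eef_pos: [433.2, 224.7, 312.5]
tcp_rot: [3.142, 0.0, 1.461]
ft_force: [-0.4, 0.4, -1.0]
opening: 0.106
grip_force: 30.0
```

```bash
python3 - <<'E'
from h import *
im,cal=snap('wrist','w5'); s=env.state(); print(s['eef_pos'],np.degrees(s['tcp_rot']),s['t'],s['opening'])
cv2.imwrite('pics/w5c.png',cv2.resize(im[40:240,170:390,::-1],None,fx=3,fy=3,interpolation=cv2.INTER_CUBIC))
E
```

```text
[433.1322864  224.77939809 312.48152617] [1.79997963e+02 6.78207895e-03 8.37104545e+01] 28.45 0.10327974695272343
```

View pics/w5c.png

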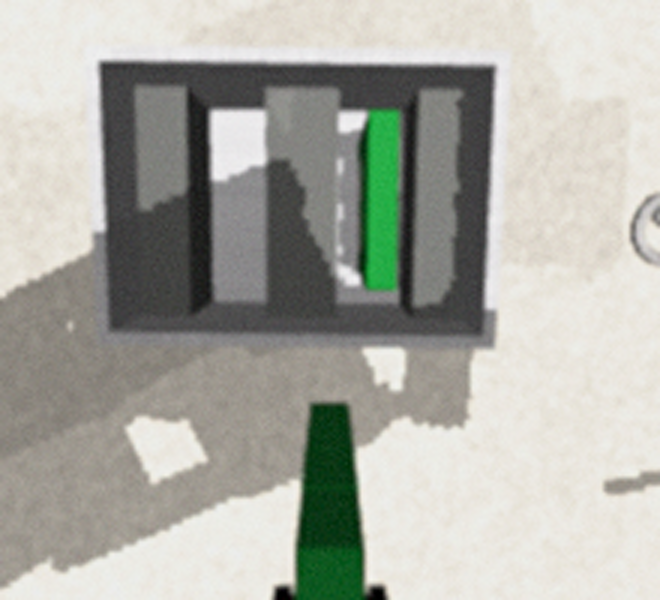

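carry_out([
  [-0.2, 0.4, 0, -0.03],
  [-0.2, 0.6, 0, 0],
  [-0.18, 0.62, 0, 0],
  [0, 0, -0.5, 0],
  [0, 0, -0.6, 0],
])

```text
t: 28.95
eef_pos: [404.0, 307.2, 257.6]
tcp_rot: [3.139, -0.002, 1.46]
ft_force: [-0.4, -0.0, -1.1]
opening: 0.104
grip_force: 30.0
```

carry_out([
  [0, 0, -0.5, 0],
  [0, 0, -0.5, 0],
  [0, 0, -0.5, 0],
  [0, 0, -0.3, 0],
  [0, 0, 0, 0],
])

```text
t: 29.45
eef_pos: [403.4, 305.8, 165.9]
tcp_rot: [-3.139, 0.002, 1.459]
ft_force: [-0.1, -0.4, -0.5]
opening: 0.102
grip_force: 30.0
```

carry_out([
  [0, 0, -0.3, 0],
  [0, 0, -0.3, 0],
  [0, 0, -0.25, 0],
  [0, 0, 0, 0],
  [0, 0, 0, 0],
])

```text
t: 29.95
eef_pos: [404.2, 306.6, 125.9]
tcp_rot: [3.141, -0.0, 1.459]
ft_force: [-0.6, -0.3, -1.4]
opening: 0.103
grip_force: 30.0
```

Lower 23.5, release, rise.

carry_out([
  [0, 0, -0.2, 0],
  [0, 0, -0.2, 0],
  [0, 0, -0.07, 0],
  [0, 0, 0, 0],
  [0, 0, 0, 0],
])

```text
t: 30.45
eef_pos: [403.7, 306.6, 101.3]
tcp_rot: [-3.141, 0.0, 1.459]
ft_force: [0.5, 0.9, -0.7]
opening: 0.102
grip_force: 30.0
```

carry_out([
  [0, 0, 0, 0],
  [0, 0, 0, 0],
  [0, 0, 0, 0],
  [0, 0, 0, 0],
  [0, 0, 0, 0],
], fingers=0.4)

```text
t: 30.95
eef_pos: [403.7, 306.6, 101.6]
tcp_rot: [3.141, -0.0, 1.459]
ft_force: [-0.1, -0.6, 0.0]
opening: 0.296
grip_force: 0.0
```

carry_out([
  [0, 0, 0.2, 0],
  [0, 0, 0.6, 0],
  [0, 0, 0.8, 0],
  [0, 0, 0.8, 0],
  [0, 0, 1, 0],
])

```text
t: 31.45
eef_pos: [403.0, 306.2, 273.2]
tcp_rot: [-3.141, 0.001, 1.459]
ft_force: [0.6, 0.4, 0.0]
opening: 0.297
grip_force: 0.0
```

carry_out([
  [0.47, -0.83, 0, 0.18],
  [0.47, -0.83, 0, 0.18],
  [0.47, -0.83, 0, 0.18],
  [0.47, -0.83, 0, 0.18],
  [0.47, -0.83, 0, 0.18],
])

```text
t: 31.95
eef_pos: [521.7, 97.3, 272.5]
tcp_rot: [3.141, -0.0, 1.554]
ft_force: [0.3, 0.9, 0.2]
opening: 0.3
grip_force: 0.0
```

carry_out([
  [0.47, -0.83, 0, 0.18],
  [0.47, -0.83, 0, 0.18],
  [0.47, -0.83, 0, 0.18],
  [0.47, -0.83, 0, 0.18],
  [0.46, -0.83, 0, 0.18],
])

```text
t: 32.45
eef_pos: [638.8, -110.3, 272.4]
tcp_rot: [3.141, 0.0, 1.648]
ft_force: [1.2, 0.5, -0.3]
opening: 0.3
grip_force: 0.0
```

carry_out([
  [0, 0, 0, 0],
  [0, 0, -0.3, 0],
  [0, 0, -0.3, 0],
  [0, 0, 0, 0],
  [0, 0, 0, 0],
])

```text
t: 32.95
eef_pos: [638.2, -108.0, 242.4]
tcp_rot: [3.141, 0.0, 1.648]
ft_force: [-0.4, -0.0, 0.1]
opening: 0.299
grip_force: 0.0
```

```bash
python3 - <<'E'
from h import *
s=env.state(); print(s['eef_pos'],np.degrees(s['tcp_rot']),s['t'],s['opening'])
im,cal=snap('wrist','w6')
cv2.imwrite('pics/t5c.png',im)
for c in blobs(hue(im,5,20),40): print(cv2.boundingRect(c))
print(proj(cal,[638,-108.4,190]),proj(cal,[636,-80,190]))
E
```

```text
[ 638.15160571 -107.99624993  242.35689681] [1.79982872e+02 2.37478736e-03 9.44304313e+01] 32.95 0.2993555362157106
(29, 279, 46, 7)
(271, 161, 16, 105)
(63, 135, 60, 28)
[278.35209366 226.99464456] [278.68033703 184.32157503]
```

carry_out([
  [0, 0, -0.4, 0],
  [0, 0, -0.5, 0],
  [0, 0, -0.5, 0],
  [0, 0, -0.24, 0],
  [0, 0, 0, 0],
])

```text
t: 33.5
eef_pos: [638.0, -108.2, 158.9]
tcp_rot: [-3.14, -0.001, 1.648]
ft_force: [-0.1, -0.4, -0.2]
opening: 0.302
grip_force: 0.0
```

carry_out([
  [0, 0, 0, 0],
  [0, 0, 0, 0],
  [0, 0, 0, 0],
  [0, 0, 0, 0],
  [0, 0, 0, 0],
], fingers=1)

```text
t: 34.0
eef_pos: [638.6, -108.5, 160.5]
tcp_rot: [3.14, 0.001, 1.648]
ft_force: [-1.9, 0.5, 5.7]
opening: 0.104
grip_force: 30.0
```

carry_out([
  [0, 0, 0, 0],
  [0, 0, 0, 0],
  [0, 0, 0, 0],
  [0, 0, 0, 0],
  [0, 0, 0, 0],
])

```text
t: 34.5
eef_pos: [638.6, -108.5, 160.5]
tcp_rot: [3.14, 0.001, 1.648]
ft_force: [-0.1, 0.4, 6.1]
opening: 0.102
grip_force: 30.0
```

carry_out([
  [0, 0, 0.1, 0],
  [0, 0, 0.14, 0],
  [0, 0, 0.12, 0],
  [0, 0, 0, 0],
  [0, 0, 0, 0],
])

```text
t: 35.0
eef_pos: [638.2, -108.4, 177.6]
tcp_rot: [3.141, 0.0, 1.648]
ft_force: [-0.5, -0.3, -0.9]
opening: 0.099
grip_force: 30.0
```

carry_out([
  [-0.3, -0.02, 0, 0],
  [-0.4, -0.03, 0, 0],
  [-0.4, -0.03, 0, 0],
  [-0.4, -0.03, 0, 0],
  [-0.3, -0.02, 0, 0],
])

```text
t: 35.5
eef_pos: [547.0, -114.9, 177.3]
tcp_rot: [-3.141, -0.0, 1.648]
ft_force: [-0.3, -0.3, -1.2]
opening: 0.103
grip_force: 30.0
```

carry_out([
  [0, 0, 0, 0],
  [0, 0, 0.6, 0],
  [0, 0, 1, 0],
  [0, 0, 1, 0],
  [-0.3, -0.6, 0.1, -0.3],
])

```text
t: 36.0
eef_pos: [536.2, -143.9, 318.4]
tcp_rot: [3.133, 0.003, 1.619]
ft_force: [0.3, -0.3, -1.7]
opening: 0.104
grip_force: 30.0
```

carry_out([
  [-0.5, -0.9, 0, -0.3],
  [-0.5, -0.9, 0, -0.3],
  [-0.4, -0.9, 0, -0.3],
  [-0.4, -0.9, 0, -0.2],
  [-0.2, -0.6, 0, 0],
])

```text
t: 36.5
eef_pos: [433.6, -355.2, 312.5]
tcp_rot: [3.141, 0.0, 1.499]
ft_force: [1.1, 0.8, -0.7]
opening: 0.106
grip_force: 30.0
```

carry_out([
  [0, 0, 0, 0],
  [0, 0, 0, 0],
  [0, 0, 0, 0],
  [0, 0, 0, 0],
  [0, 0, 0, 0],
])

```text
t: 37.0
eef_pos: [435.2, -351.5, 312.7]
tcp_rot: [3.141, 0.0, 1.503]
ft_force: [0.5, 0.4, -0.5]
opening: 0.104
grip_force: 30.0
```

```bash
python3 - <<'E'
from h import *
im,cal=snap('wrist','w7'); s=env.state(); print(s['eef_pos'],np.degrees(s['tcp_rot']),s['t'],s['opening'])
cv2.imwrite('pics/w7c.png',cv2.resize(im[20:240,150:410,::-1],None,fx=2.7,fy=2.7,interpolation=cv2.INTER_CUBIC))
E
```

```text
[ 435.13262526 -351.61113717  312.67732329] [1.79984192e+02 9.16290657e-03 8.60856151e+01] 37.05 0.10331173053123081
```

View pics/w7c.png

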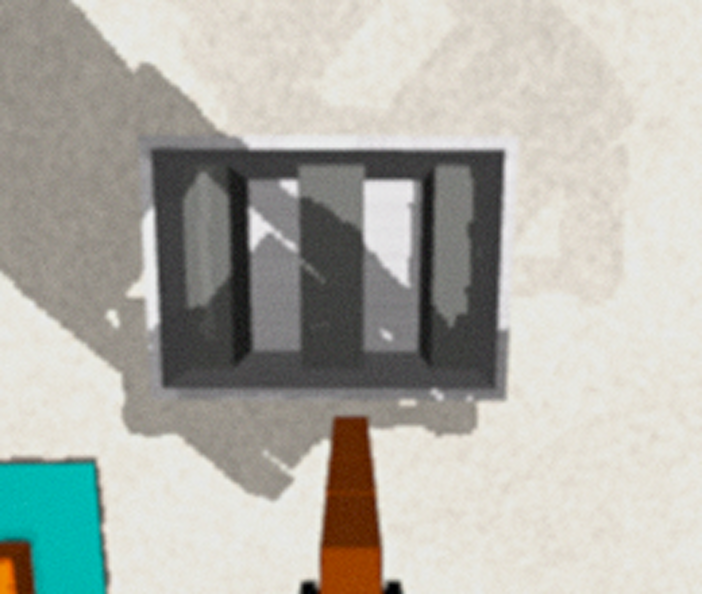

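```bash
python3 - <<'E'
from h import *
cal=env.calibration('wrist')
f=lambda c:[(x/2.7+150,y/2.7+20) for x,y in c]
rect(cal,f([(140,140),(518,137),(507,397),(152,400)]),145)
for x in (299,364,426): print(ray(cal,*f([(x,265)])[0],84).round(1))
print(ray(cal,*f([(350,417)])[0],312.7-96.4).round(1))
E
```

```text
z 145 [ 433.  -286.1] [ 86.5 126.3] 86.6 mean [ 433.1 -286.1]
[ 419.9 -283.2   84. ]
[ 446.1 -284.9   84. ]
[ 471.1 -286.6   84. ]
[ 437.6 -324.5  216.3]
```

carry_out([
  [0.15, 0.3, 0, 0.06],
  [0.17, 0.5, 0, 0],
  [0.15, 0.48, 0, 0],
  [0, 0, -0.5, 0],
  [0, 0, -0.6, 0],
])

```text
t: 37.55
eef_pos: [459.2, -286.9, 258.1]
tcp_rot: [3.139, 0.002, 1.51]
ft_force: [0.3, -0.7, -0.9]
opening: 0.103
grip_force: 30.0
```

carry_out([
  [0, 0, -0.5, 0],
  [0, 0, -0.5, 0],
  [0, 0, -0.5, 0],
  [0, 0, -0.3, 0],
  [0, 0, 0, 0],
])

```text
t: 38.05
eef_pos: [457.9, -286.9, 165.9]
tcp_rot: [-3.139, -0.002, 1.508]
ft_force: [0.7, 0.0, 0.0]
opening: 0.102
grip_force: 30.0
```

carry_out([
  [0, 0, -0.3, 0],
  [0, 0, -0.3, 0],
  [0, 0, -0.25, 0],
  [0, 0, 0, 0],
  [0, 0, 0, 0],
])

```text
t: 38.55
eef_pos: [458.5, -288.3, 125.6]
tcp_rot: [3.141, 0.0, 1.508]
ft_force: [-0.2, 0.6, -0.6]
opening: 0.102
grip_force: 30.0
```

carry_out([
  [0, 0, -0.2, 0],
  [0, 0, -0.2, 0],
  [0, 0, -0.07, 0],
  [0, 0, 0, 0],
  [0, 0, 0, 0],
])

```text
t: 39.05
eef_pos: [458.1, -288.3, 101.3]
tcp_rot: [-3.141, -0.0, 1.507]
ft_force: [-0.5, -0.4, -0.4]
opening: 0.102
grip_force: 30.0
```

carry_out([
  [0, 0, 0, 0],
  [0, 0, 0, 0],
  [0, 0, 0, 0],
  [0, 0, 0, 0],
  [0, 0, 0, 0],
], fingers=0.4)

```text
t: 39.55
eef_pos: [458.2, -288.4, 101.6]
tcp_rot: [3.141, 0.0, 1.507]
ft_force: [-0.9, -0.8, -0.5]
opening: 0.3
grip_force: 0.0
```

carry_out([
  [0, 0, 0.2, 0],
  [0, 0, 0.6, 0],
  [0, 0, 0.8, 0],
  [0, 0, 0.8, 0],
  [0, 0, 1, 0],
])

```text
t: 40.05
eef_pos: [457.5, -287.9, 273.2]
tcp_rot: [-3.14, -0.001, 1.507]
ft_force: [0.7, -0.7, -0.0]
opening: 0.3
grip_force: 0.0
```

carry_out([
  [0, 0.3, 0, 1],
  [0, 0.3, 0, 1],
  [0, 0.3, 0, 1],
  [0, 0.3, 0, 1],
  [0, 0.3, 0, 1],
], fingers=-0.3)

```text
t: 40.55
eef_pos: [458.0, -212.7, 272.3]
tcp_rot: [3.141, 0.001, 2.035]
ft_force: [0.2, 0.5, -0.5]
opening: 0.634
grip_force: 0.0
```

carry_out([
  [-0.1, 0.3, 0, 1],
  [-0.1, 0.3, 0, 1],
  [-0.1, 0.3, 0, 1],
  [-0.1, 0.3, 0, 1],
  [0, 0.3, 0, 1],
])

```text
t: 41.05
eef_pos: [437.6, -137.6, 272.3]
tcp_rot: [3.141, 0.001, 2.559]
ft_force: [0.7, 0.2, -0.1]
opening: 0.649
grip_force: 0.0
```

carry_out([
  [0, 0.3, 0, 1],
  [0, 0.3, 0, 1],
  [0, 0.3, 0, 1],
  [0, 0.1, 0, 1],
  [0, 0, 0, 0.94],
])

```text
t: 41.55
eef_pos: [438.0, -87.6, 272.3]
tcp_rot: [-3.142, 0.001, 3.077]
ft_force: [0.0, -0.0, -0.7]
opening: 0.65
grip_force: 0.0
```

carry_out([
  [0, 0, 0, 0],
  [0, 0, 0, 0],
  [0, 0, 0, 0],
  [0, 0, 0, 0],
  [0, 0, 0, 0],
])

```text
t: 42.05
eef_pos: [438.2, -88.5, 271.5]
tcp_rot: [3.141, -0.0, 3.071]
ft_force: [0.7, 0.3, -0.3]
opening: 0.647
grip_force: 0.0
```

```bash
python3 - <<'E'
from h import *
im,cal=snap('wrist','w8'); s=env.state(); print(s['eef_pos'],np.degrees(s['tcp_rot']),s['t'],s['opening'])
for l,h in((5,20),(45,80)):
  for c in blobs(hue(im,l,h),100): print(cv2.boundingRect(c));rect(cal,c[:,0],46)
im,cal=snap('top','t8')
cv2.imwrite('pics/t8c.png',cv2.resize(im[110:330,120:460,::-1],None,fx=2.3,fy=2.3,interpolation=cv2.INTER_CUBIC))
a,b=[cv2.imread(f'pics/{n}.png') for n in('t4','t8')]
for n,(x,y,w,h) in {'g':(150,195,60,65),'o':(345,200,60,65)}.items(): print(n,(cv2.absdiff(a,b)[y:y+h,x:x+w].max(2)>60).mean())
E
```

```text
[438.1447337  -88.43131749 271.50240586] [ 1.79994008e+02 -6.12696929e-03  1.75965887e+02] 42.1 0.6504518888792595
(34, 206, 66, 32)
z 46 [ 471.8 -339.5] [77.8 36.8] 87.7 mean [ 475.3 -335.8]
(271, 156, 19, 45)
z 46 [438.1 -86.9] [20.6 50.2] 86.0 mean [438.4 -86.9]
(56, 129, 95, 125)
z 46 [ 442.1 -286.1] [ 91.6 144.5] 86.0 mean [ 417.1 -265.5]
(369, 156, 26, 45)
z 46 [446.1  26.6] [26.4 50.3] 85.3 mean [445.5  26.8]
g 0.1135897435897436
o 0.09461538461538462
```

View pics/t8c.png

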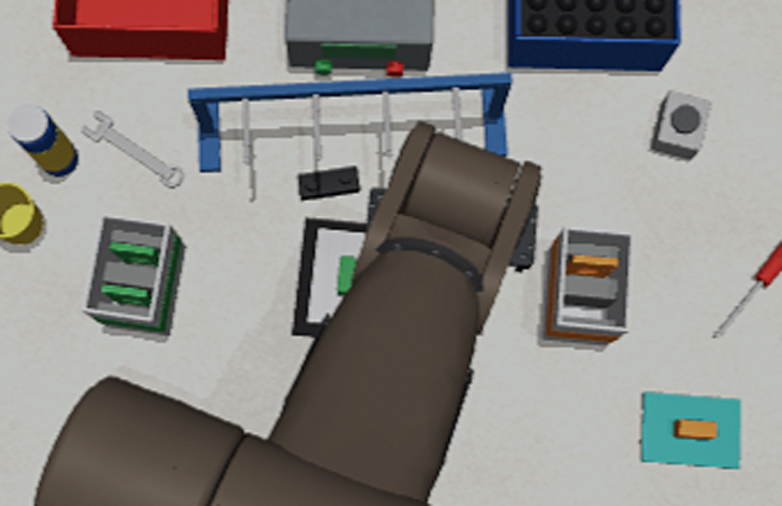

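carry_out([
  [0.03, 0.01, -0.7, 0],
  [0, 0, -1, 0],
  [0, 0, -1, 0],
  [0, 0, -1, 0],
  [0, 0, -0.6, 0],
])

```text
t: 42.65
eef_pos: [438.6, -87.5, 53.7]
tcp_rot: [3.141, -0.003, 3.072]
ft_force: [0.5, 0.5, -0.3]
opening: 0.646
grip_force: 0.0
```

carry_out([
  [0, 0, -0.4, 0],
  [0, 0, -0.3, 0],
  [0, 0, 0, 0],
  [0, 0, 0, 0],
  [0, 0, 0, 0],
])

```text
t: 43.15
eef_pos: [440.1, -88.0, 22.3]
tcp_rot: [-3.141, 0.001, 3.072]
ft_force: [0.2, 0.2, 0.0]
opening: 0.647
grip_force: 0.0
```

carry_out([
  [0, 0, 0, 0],
  [0, 0, 0, 0],
  [0, 0, 0, 0],
  [0, 0, 0, 0],
  [0, 0, 0, 0],
], fingers=1)

```text
t: 43.65
eef_pos: [439.7, -87.8, 21.6]
tcp_rot: [3.142, 0.0, 3.072]
ft_force: [0.1, 0.1, 0.5]
opening: 0.286
grip_force: 0.0
```

carry_out([
  [0, 0, 0, 0],
  [0, 0, 0, 0],
  [0, 0, 0, 0],
  [0, 0, 0, 0],
  [0, 0, 0, 0],
])

```text
t: 44.15
eef_pos: [439.7, -87.8, 21.5]
tcp_rot: [3.142, 0.0, 3.072]
ft_force: [-1.0, 0.7, 2.3]
opening: 0.228
grip_force: 30.0
```

carry_out([
  [0, 0, 0.5, 0],
  [0, 0, 1, 0],
  [0, 0, 1, 0],
  [0, 0, 1, 0],
  [0, 0, 1, 0],
])

```text
t: 44.65
eef_pos: [439.1, -87.6, 248.6]
tcp_rot: [3.141, -0.0, 3.072]
ft_force: [0.6, 0.1, -1.5]
opening: 0.231
grip_force: 30.0
```

carry_out([
  [0.26, -0.8, 0.6, 0],
  [0.26, -0.8, 0.5, 0],
  [0.26, -0.8, 0.2, 0],
  [0.26, -0.8, 0, 0],
  [0.22, -0.76, 0, 0],
])

```text
t: 45.15
eef_pos: [502.5, -286.3, 310.6]
tcp_rot: [3.142, 0.0, 3.072]
ft_force: [1.4, 0.1, -1.0]
opening: 0.226
grip_force: 30.0
```

carry_out([
  [0, 0, 0, 0],
  [0, 0, 0, 0],
  [0, 0, 0, 0],
  [0, 0, 0, 0],
  [0, 0, 0, 0],
])

```text
t: 45.65
eef_pos: [502.2, -283.7, 310.9]
tcp_rot: [-3.141, 0.0, 3.073]
ft_force: [0.0, 0.4, -1.3]
opening: 0.228
grip_force: 30.0
```

```bash
python3 - <<'E'
from h import *
im,cal=snap('wrist','w9'); s=env.state(); print(s['eef_pos'],np.degrees(s['tcp_rot']),s['t'],s['opening'])
a=np.radians(-3.6);R=np.array([[np.cos(a),-np.sin(a)],[np.sin(a),np.cos(a)]])
q=np.array([proj(cal,[*(R@[u,v]+[432,-285.7]),145]) for u,v in((-63,-44),(63,-44),(63,44),(-63,44))])
print(q.round(1))
o=im[:,:,::-1].copy();cv2.polylines(o,[np.int32(q*1+.5)],True,(255,0,255),1)
cv2.imwrite('pics/w9c.png',cv2.resize(o[:290,150:410],None,fx=2,fy=2,interpolation=cv2.INTER_NEAREST))
E
```

```text
[ 502.26233892 -283.8358619   310.87820326] [-1.79993798e+02  2.07223070e-02  1.76063383e+02] 45.7 0.2300310560824407
[[220.   39.9]
 [226.2 182.4]
 [317.8 182. ]
 [321.1  39.4]]
```

View pics/w9c.png

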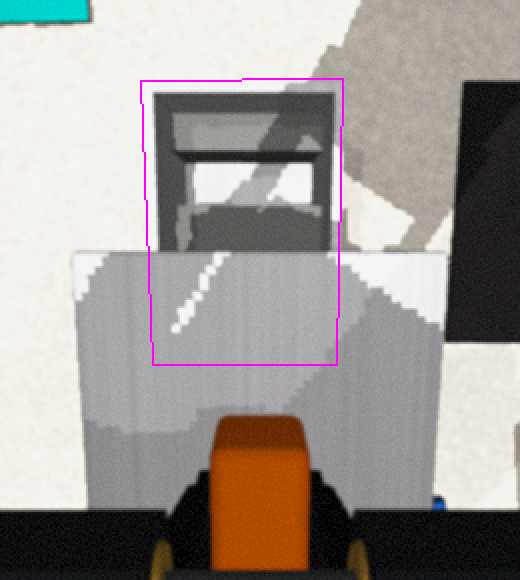

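carry_out([
  [-0.35, -0.02, 0, 0],
  [-0.55, -0.02, 0, 0],
  [-0.5, 0, 0, 0],
  [0, 0, -0.4, 0],
  [0, 0, -0.7, 0],
])

```text
t: 46.2
eef_pos: [432.5, -286.9, 257.2]
tcp_rot: [-3.138, 0.004, 3.072]
ft_force: [0.6, -0.2, -2.6]
opening: 0.232
grip_force: 30.0
```

carry_out([
  [0, 0, -0.7, 0],
  [0, 0, -0.6, 0],
  [0, 0, -0.3, 0],
  [0, 0, 0, 0],
  [0, 0, 0, 0],
])

```text
t: 46.7
eef_pos: [432.5, -286.6, 176.2]
tcp_rot: [-3.141, 0.0, 3.072]
ft_force: [-0.0, 0.0, -1.4]
opening: 0.228
grip_force: 30.0
```

carry_out([
  [0, 0, 0, 0],
  [0, 0, 0, 0],
  [0, 0, 0, 0],
  [0, 0, 0, 0],
  [0, 0, 0, 0],
])

```text
t: 47.2
eef_pos: [432.3, -286.6, 175.7]
tcp_rot: [-3.142, 0.0, 3.072]
ft_force: [-0.9, -0.5, -1.3]
opening: 0.228
grip_force: 30.0
```

carry_out([
  [0, 0.02, -0.1, 0],
  [0, 0, -0.1, 0],
  [0, 0, -0.1, 0],
  [0, 0, -0.06, 0],
  [0, 0, 0, 0],
])

```text
t: 47.7
eef_pos: [432.2, -285.5, 157.0]
tcp_rot: [3.141, -0.001, 3.072]
ft_force: [0.0, 0.4, -0.5]
opening: 0.231
grip_force: 30.0
```

carry_out([
  [0, 0, 0, 0],
  [0, 0, 0, 0],
  [0, 0, 0, 0],
  [0, 0, 0, 0],
  [0, 0, 0, 0],
])

```text
t: 48.2
eef_pos: [432.3, -285.5, 157.6]
tcp_rot: [3.142, 0.0, 3.072]
ft_force: [-0.4, -0.4, -0.5]
opening: 0.23
grip_force: 30.0
```

carry_out([
  [0, 0, -0.02, 0],
  [0, 0, 0, 0],
  [0, 0, 0, 0],
  [0, 0, 0, 0],
  [0, 0, 0, 0],
])

```text
t: 48.7
eef_pos: [432.3, -285.6, 156.6]
tcp_rot: [3.142, 0.0, 3.072]
ft_force: [0.5, -1.2, -0.7]
opening: 0.229
grip_force: 30.0
```

carry_out([
  [0, 0, 0, 0],
  [0, 0, 0, 0],
  [0, 0, 0, 0],
  [0, 0, 0, 0],
  [0, 0, 0, 0],
], fingers=-0.3)

```text
t: 49.2
eef_pos: [432.3, -285.5, 156.6]
tcp_rot: [3.141, 0.0, 3.072]
ft_force: [0.1, -0.5, 0.1]
opening: 0.596
grip_force: 0.0
```

carry_out([
  [0, 0, 0.3, 0],
  [0, 0, 0.7, 0],
  [0, 0, 0.9, 0],
  [0.05, 0.6, 0.4, 0],
  [0.05, 0.9, 0, 0],
])

```text
t: 49.7
eef_pos: [438.1, -211.5, 274.2]
tcp_rot: [-3.139, 0.005, 3.069]
ft_force: [0.1, 1.3, -0.2]
opening: 0.653
grip_force: 0.0
```

carry_out([
  [0.05, 1, 0, 0],
  [0.05, 1, 0, 0],
  [0.05, 1, 0, 0],
  [0.05, 1, 0, 0],
  [0, 0.6, 0, 0],
])

```text
t: 50.2
eef_pos: [446.9, 22.0, 271.8]
tcp_rot: [3.141, 0.0, 3.073]
ft_force: [0.2, -0.8, -0.8]
opening: 0.651
grip_force: 0.0
```

carry_out([
  [0, 0.19, 0, 0],
  [0, 0, 0, 0],
  [0, 0, 0, 0],
  [0, 0, 0, 0],
  [0, 0, 0, 0],
])

```text
t: 50.7
eef_pos: [447.3, 27.6, 271.5]
tcp_rot: [3.142, -0.0, 3.07]
ft_force: [-0.0, -0.2, 0.1]
opening: 0.649
grip_force: 0.0
```

```bash
python3 - <<'E'
from h import *
im,cal=snap('wrist','w10'); s=env.state(); print(s['eef_pos'],np.degrees(s['tcp_rot']),s['t'],s['opening'])
for l,h in((5,20),(45,80)):
  for c in blobs(hue(im,l,h),100): print(cv2.boundingRect(c));rect(cal,c[:,0],46)
im,cal=snap('top','t10')
for c in blobs(hue(im,8,18),60):
  b=cv2.boundingRect(c)
  if b[1]>200: print(b);rect(cal,c[:,0],175)
a,b=[cv2.imread(f'pics/{n}.png') for n in('t8','t10')]
for n,(x,y,w,h) in {'g':(150,195,60,65),'o':(345,200,60,65)}.items(): print(n,(cv2.absdiff(a,b)[y:y+h,x:x+w].max(2)>60).mean())
E
```

```text
[447.33021467  27.78991815 271.50159873] [ 1.79995774e+02 -5.94329576e-03  1.75921591e+02] 50.75 0.652735487991077
(0, 128, 52, 125)
z 46 [ 443.6 -260. ] [ 40.6 144.2] 86.0 mean [ 437.  -260.4]
(272, 155, 19, 45)
z 46 [446.3  30.2] [20.1 50.2] 85.7 mean [446.5  29.8]
(476, 82, 55, 129)
z 46 [430.9 274.9] [ 34.3 140.3] 83.1 mean [427.  276.2]
(413, 293, 18, 8)
z 175 [ 247.6 -395.7] [19.1 47.7] 1.4 mean [ 248.3 -395.7]
(376, 220, 9, 19)
z 175 [ 433.5 -283.6] [22.6 52.5] 89.2 mean [ 433.  -283.8]
g 0.0
o 0.3041025641025641
```

carry_out([
  [0.01, 0.02, -0.7, 0],
  [0, 0, -1, 0],
  [0, 0, -1, 0],
  [0, 0, -1, 0],
  [0, 0, -0.6, 0],
])

```text
t: 51.3
eef_pos: [446.7, 29.4, 53.8]
tcp_rot: [3.141, -0.003, 3.071]
ft_force: [0.1, -0.5, 0.1]
opening: 0.649
grip_force: 0.0
```

carry_out([
  [0, 0, -0.4, 0],
  [0, 0, -0.3, 0],
  [0, 0, 0, 0],
  [0, 0, 0, 0],
  [0, 0, 0, 0],
])

```text
t: 51.8
eef_pos: [448.2, 29.5, 22.3]
tcp_rot: [3.142, 0.001, 3.072]
ft_force: [0.0, -0.1, 0.5]
opening: 0.65
grip_force: 0.0
```

carry_out([
  [0, 0, 0, 0],
  [0, 0, 0, 0],
  [0, 0, 0, 0],
  [0, 0, 0, 0],
  [0, 0, 0, 0],
], fingers=1)

```text
t: 52.3
eef_pos: [447.8, 29.7, 21.6]
tcp_rot: [3.142, 0.0, 3.072]
ft_force: [-0.8, 0.4, 0.1]
opening: 0.282
grip_force: 0.0
```

carry_out([
  [0, 0, 0, 0],
  [0, 0, 0, 0],
  [0, 0, 0, 0],
  [0, 0, 0, 0],
  [0, 0, 0, 0],
])

```text
t: 52.8
eef_pos: [447.8, 29.7, 21.6]
tcp_rot: [3.141, 0.0, 3.072]
ft_force: [-0.3, -0.1, 2.8]
opening: 0.228
grip_force: 30.0
```

carry_out([
  [0, 0, 0.5, 0],
  [0, 0, 1, 0],
  [0, 0, 1, 0],
  [0, 0, 1, 0],
  [0, 0, 1, 0],
])

```text
t: 53.3
eef_pos: [447.1, 29.8, 248.6]
tcp_rot: [3.141, -0.0, 3.072]
ft_force: [1.0, -1.1, -1.5]
opening: 0.23
grip_force: 30.0
```

carry_out([
  [0.15, 0.7, 0.5, -0.28],
  [0.15, 1, 0.5, 0],
  [0.2, 1, 0.3, 0],
  [0.2, 1, 0, 0],
  [0.2, 0.9, 0, 0],
])

```text
t: 53.8
eef_pos: [490.9, 252.3, 308.1]
tcp_rot: [3.141, 0.001, 3.043]
ft_force: [0.4, -0.1, 0.0]
opening: 0.226
grip_force: 30.0
```

carry_out([
  [0.2, 0.86, 0, 0],
  [0, 0, 0, 0],
  [0, 0, 0, 0],
  [0, 0, 0, 0],
  [0, 0, 0, 0],
])

```text
t: 54.3
eef_pos: [501.1, 292.0, 308.0]
tcp_rot: [3.142, 0.0, 3.041]
ft_force: [-0.5, -0.9, -1.4]
opening: 0.228
grip_force: 30.0
```

```bash
python3 - <<'E'
from h import *
im,cal=snap('wrist','w11'); s=env.state(); print(s['eef_pos'],np.degrees(s['tcp_rot']),s['t'],s['opening'])
a=np.radians(-6.2);R=np.array([[np.cos(a),-np.sin(a)],[np.sin(a),np.cos(a)]])
q=np.array([proj(cal,[*(R@[u,v]+[432,302.4]),145]) for u,v in((-63,-44),(63,-44),(63,44),(-63,44))])
o=im[:,:,::-1].copy();cv2.polylines(o,[np.int32(q*1+.5)],True,(255,0,255),1)
cv2.imwrite('pics/w11c.png',cv2.resize(o[:290,150:410],None,fx=2,fy=2,interpolation=cv2.INTER_NEAREST))
E
```

```text
[501.14236259 292.06561549 308.1120278 ] [1.79989675e+02 1.51702474e-02 1.74254908e+02] 54.35 0.22874183933865017
```

View pics/w11c.png

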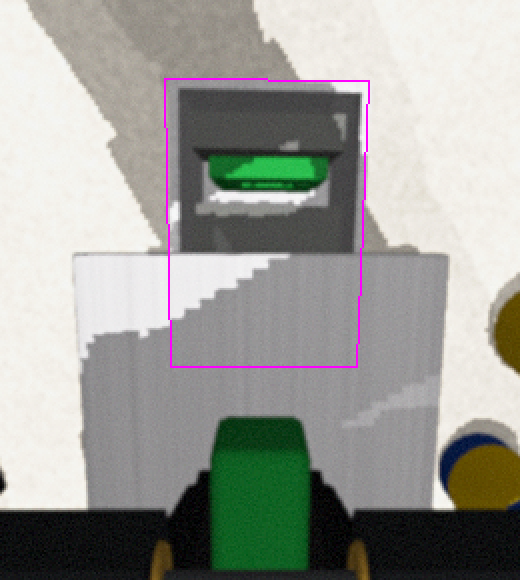

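carry_out([
  [-0.35, 0.1, 0, 0],
  [-0.55, 0.1, 0, 0],
  [-0.49, 0, 0, 0],
  [0, 0, -0.4, 0],
  [0, 0, -0.6, 0],
])

```text
t: 54.85
eef_pos: [430.7, 303.3, 259.2]
tcp_rot: [3.139, 0.004, 3.043]
ft_force: [0.7, 0.0, -1.2]
opening: 0.227
grip_force: 30.0
```

carry_out([
  [0, 0, -0.7, 0],
  [0, 0, -0.6, 0],
  [0, 0, -0.3, 0],
  [0, 0, 0, 0],
  [0, 0, 0, 0],
])

```text
t: 55.35
eef_pos: [431.4, 303.1, 178.6]
tcp_rot: [3.141, 0.0, 3.042]
ft_force: [-0.2, 0.1, -0.7]
opening: 0.227
grip_force: 30.0
```

carry_out([
  [0, 0, 0, 0],
  [0, 0, 0, 0],
  [0, 0, 0, 0],
  [0, 0, 0, 0],
  [0, 0, 0, 0],
])

```text
t: 55.85
eef_pos: [431.6, 303.1, 178.0]
tcp_rot: [3.141, 0.0, 3.043]
ft_force: [0.5, 0.2, -1.7]
opening: 0.231
grip_force: 30.0
```

carry_out([
  [0, -0.01, -0.1, 0],
  [0, 0, -0.1, 0],
  [0, 0, -0.1, 0],
  [0, 0, -0.1, 0],
  [0, 0, 0, 0],
])

```text
t: 56.35
eef_pos: [431.4, 302.5, 157.1]
tcp_rot: [-3.141, -0.001, 3.043]
ft_force: [0.2, -0.4, -1.5]
opening: 0.232
grip_force: 30.0
```

carry_out([
  [0, 0, 0, 0],
  [0, 0, -0.02, 0],
  [0, 0, 0, 0],
  [0, 0, 0, 0],
  [0, 0, 0, 0],
])

```text
t: 56.85
eef_pos: [431.6, 302.6, 156.9]
tcp_rot: [3.141, 0.0, 3.043]
ft_force: [1.2, -0.1, -1.0]
opening: 0.233
grip_force: 30.0
```

Release, rise, move clear toward the middle, and check with the top camera.

carry_out([
  [0, 0, 0, 0],
  [0, 0, 0, 0],
  [0, 0, 0, 0],
  [0, 0, 0, 0],
  [0, 0, 0, 0],
], fingers=-0.3)

```text
t: 57.35
eef_pos: [431.6, 302.6, 156.9]
tcp_rot: [3.141, 0.0, 3.043]
ft_force: [0.1, -0.2, 0.2]
opening: 0.593
grip_force: 0.0
```

carry_out([
  [0, 0, 0.3, 0],
  [0, 0, 0.7, 0],
  [0, 0, 0.9, 0],
  [0, -0.6, 0.4, 0],
  [0, -1, 0, 0],
])

```text
t: 57.85
eef_pos: [432.5, 223.4, 274.5]
tcp_rot: [3.139, 0.005, 3.046]
ft_force: [0.5, -0.5, -0.1]
opening: 0.65
grip_force: 0.0
```

carry_out([
  [0, -1, 0, 0],
  [0, -1, 0, 0],
  [0, -1, 0, 0],
  [0, -0.6, 0, 0],
  [0, 0, 0, 0],
])

```text
t: 58.35
eef_pos: [431.6, 39.8, 272.0]
tcp_rot: [-3.141, 0.0, 3.039]
ft_force: [0.2, 0.7, -0.0]
opening: 0.65
grip_force: 0.0
```

```bash
python3 - <<'E'
from h import *
im,cal=snap('top','t11'); s=env.state(); print(s['eef_pos'],s['t'],s['opening'])
im0=cv2.imread('pics/top.png')[:,:,::-1]
for l,h in((8,18),(45,80)):
 for i in(im0,im):
  for c in blobs(hue(i,l,h),60):
   b=cv2.boundingRect(c)
   if b[1]>200: print(l,b);rect(cal,c[:,0],175)
d=(cv2.absdiff(np.ascontiguousarray(im0),im).max(2)>60)
for n,(x,y,w,h) in {'g':(150,195,55,65),'o':(350,200,60,65)}.items(): print(n,d[y:y+h,x:x+w].mean())
E
```

```text
[431.61506223  41.24439142 271.94718465] 58.4 0.64975091631346
8 (413, 292, 18, 9)
z 175 [ 248.5 -395.6] [47.1 21.2] 86.7 mean [ 248.4 -396.1]
8 (376, 220, 9, 19)
z 175 [ 433.6 -283.7] [22.6 52.6] 89.2 mean [ 433.6 -284.2]
8 (413, 293, 18, 8)
z 175 [ 247.6 -395.7] [19.1 47.7] 1.4 mean [ 248.1 -395.8]
8 (376, 220, 9, 19)
z 175 [ 433.5 -283.6] [22.6 52.5] 89.2 mean [ 433.  -283.8]
45 (168, 215, 10, 18)
z 175 [433.9 302.3] [21.6 50.1] 83.7 mean [433.6 302.5]
45 (168, 215, 10, 19)
z 175 [432.5 302.7] [22.4 52.1] 84.4 mean [432.6 302.4]
g 0.0
o 0.0007692307692307692
```

Both lids are back exactly where they sat at the start, with no measurable tilt or tin shift.

```bash
python3 -c "
from cell import env
print(env.job_done())"
```

```text
the job is handed in; nothing more can be done
None
```

The job is done and handed in at about 58 s: both green plaques and the one orange plaque stand in the tins of their own colour, and both lids are back on their own tins where the last top-camera check placed them at the start.

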